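# Load the boring machine's magazine and feed the trial piece

## Robot

A 7-joint arm with a two-finger parallel gripper is mounted at the origin on the work surface. World frame = base frame: x ahead of the robot, y to its left, z up, the work surface at z = 0. Lengths are in m, angles in rad, forces in N, time in s.
With the tool pointing down it reaches from about 0.425 to 0.95 m from the base axis. Payload 16.7 kg.
Tool frame: the origin (TCP) lies on the centre line of the jaws, within the pads' length; the fingertips stand 11 mm ahead of it and the grasp point (between the pads) lies 8 mm behind it; z points along the fingers, y is the line along which they close (so a half turn about z gives the same grasp; the last joint's range is limited). The gripper opens to 94 mm and grips with 3 to 60 N. Pads are 16 mm wide; open, the fingers measure 119 mm over their backs; the gripper's body (75 mm by 177 mm) begins 78 mm behind the grasp point.
Start: joints at [1.077, 0.426, 0.074, 1.606, -0.034, 1.111, -0.067], TCP at [0.227, -0.635, 0.216] pointing down, gripper open.
Joint ranges: [-2.85, 2.85], [-0.5, 2.14], [-1.23, 1.37], [0.21, 2.46], [-1.02, 4.16], [0.16, 2.05], [-2.73, 2.73]. Speed limits (rad/s): [1.89, 1.89, 2.39, 2.39, 3.01, 3.01, 3.01].

## Interface

Orientations are given as a unit quaternion [x, y, z, w].
In Python, from workcell import arm, snapshot, ticket, nets gives the robot as it stands.
- The arm moves only by the tool servo_tool, never from a script. Its argument "moves" is one flat list of numbers, 4 for each row, row after row: the shift along the world's x, y, z in mm, then the turn about the world's z in rad. In form: [dx, dy, dz, roll, dx, dy, dz, roll, ...]. A call has 1 to 12 rows; each row shifts and turns the commanded pose from where the row before left it; what a row does not reach is not made up. A row lasts 1/10 s, in which the tool goes at most 50 mm and 8.59 degrees, less where a joint would pass 70% of its speed; a pose out of reach is approached as far as the arm can. A call is refused whole if a number of a shift passes 50 or a number of a turn 0.15, either way. A call with a gripper value outside its range is refused whole. "hand" is the finger opening in mm, from 0 to 94, set as the call begins (left out, the last holds). The fingers move at their own pace and stop on an object; the grip force is fixed at half the most. Time passes only in rows, so rows that do not move let the fingers close. It gives the time, the measured TCP pose, the force, the opening and the grip force at its end, in the units of the state.
- arm.observe(): the state, without advancing time (a new reading comes with each control period).
- snapshot(name): name is "side" or "top" or "wrist"; returns a dict with "color" (400x640x3 uint8, blue, green, red), "fovy" (degrees; the focal length in pixels is half the picture's height over the tangent of half this angle, whatever the lens; pixels are square), "cx", "cy" (the principal point, pixels), "rvec" (rotation vector, rad) and "tvec" (3), from world to camera coordinates, as OpenCV has them. Camera axes: x right, y down, z forward; pixel columns grow to the right and rows downward; lengths in m; the calibration is good to about 2 mm. The wrist camera is an equidistant fisheye: a pixel r from the principal point sees the ray r / f radians off the axis. A picture is of the moment at which its call begins. There is no depth.
- ticket.job_done(): hands the job in; it is judged then, once.
Trained networks look in the newest picture that a camera, given by its name, has taken for a name from the list of things; names that differ only in an ending like _2 or _b are one class to them, and where a whole thing is asked for, a point or a joint stands for the part that bears it (a point fixed in the world has none). Each returns a list of dicts, best first, with "score" (0 to 1); they miss things now and then, are a little off and sometimes report something else, mostly with a low value. They report only what shows in the picture. A call takes as long as a camera call.
- nets.find_in(thing, camera): "at" ([x, y, z] in m, in world coordinates, good to about 4 mm: the middle of the surface that is visible of it).
- nets.regions_of(thing, camera): "mask" (400x640 bool, what is visible of it).
- nets.pinpoint(thing, camera): "at" ([x, y, z] in m, in world coordinates, good to about 4 mm: a listed point, or the origin of a listed thing).
The state is a dict: "t": time; "qpos": joint angles; "joint_vel": joint speeds; "joint_torque": joint torques, N m; "tcp_pos": TCP position; "tool_rot": TCP orientation; "ft_force": force on the tool from outside, world axes, zero at the start; "ft_torque": the same for the moment, N m; "width": finger opening in m; "gripper_force": force on a finger pad.
Only numpy, scipy, OpenCV 4.12 (cv2) and the standard library are available. Lean on these libraries where they do the work, as an engineer would, in place of code of your own. Each camera call takes 0.05 s, during which the arm holds its last target. There are 200 camera calls.

## Task

Load the dowel-boring machine's magazine with the three blanks, one by one and lying flat: the plain trial piece first, so that it is fed first, then the two rails on top of it, housings up and with the housed ends away from the boring head. When all three are in, push the feed slide fully in so that the trial piece comes out against the boring stop, then draw the slide right back so that the rails drop down in the magazine, ready for the next stroke. Leave the other things on the bench where they are.

Things in the scene. Friction and masses are not known exactly. Their poses are not given: they have to be found in the camera images.
- magazine (a point): Centre of the floor (grey bed, 36 mm above the bench) of the boring machine's magazine, an upright shaft open at the top. x = feed direction, away from the robot; y = along the blanks, towards the boring head with its dark motor; z up. Inside it is 148 mm (y) by 52 mm (x), so a blank lying along y has 4 mm of play all round. Blanks lie flat on one another. Yaw within 0.15 rad of the robot's x.
- magazine_mouth (a point): Centre of the magazine's flared rim, 103 mm above its floor (139 above the bench). Cheeks and metal lips stand only at the two ends, beyond 52 mm either way along y, and reach out to 41 mm in x and 90 mm in y; between them both long sides are open down to the bed, so that fingers go down there beside a blank.
- boring_stop (a point): Where the centre of a fed blank's underside lies: on the bed, 63 mm beyond the magazine's centre in the feed direction, against the boring stop, a dark steel block 20 mm high. A slot in the +x side of the magazine lets out only the lowest blank, which slides here between two low fences.
- motor_box (a point): Top of the terminal box on the boring head's motor, its highest part, 115 mm above the bench. The head reaches 45 mm from here in x, 130 mm back and 90 mm out in y.
- feed_slide (a joint): Feed slide, a metal fork 16 mm high on the bed, on the robot's side of the magazine. 0 = right back (front edge 54 mm short of the magazine's centre, a 52 mm gap in the fork clears a finger); 0.094 m = fully in, at its end stop. Starts at 0 to 0.008. It meets the lowest blank at about 0.03 and pushes it to the boring stop; those above drop when it is drawn back. Needs 2 to 5 N; stays where left.
- feed_grip (a point): The slide's upright wooden grip, a round post 28 mm in diameter, from 52 to 114 mm above the bench. This point is on its axis, 90 mm above the bench. It moves with the slide; with the slide right back it is 150 mm before the magazine's centre (x = -150 mm, y = 0 in the magazine's frame).
- trial_centre (a point): Centre of the trial piece (12 mm above its underside), a plain wooden blank with no housing: 140 mm long (along its y axis), 44 mm wide (x), 24 mm thick (z up), about 0.1 kg. It lies flat on the bench.
- rail_a_centre (a point): Centre of one of the two rails (12 mm above its underside), like the trial piece but with a housing, a square groove 24 mm wide and 9 mm deep, freshly cut (paler) across its top face near one end: 140 mm long (along its y axis), 44 mm wide (x), 24 mm thick (z up), about 0.1 kg. Housing at its -y end. It lies flat, housing up; the rails are alike.
- rail_a_housing (a point): Middle of that rail's housing, on the groove's floor, 40 mm from the rail's centre towards its -y end.
- rail_b_centre (a point): Centre of the other of the two rails (12 mm above its underside), like the trial piece but with a housing, a square groove 24 mm wide and 9 mm deep, freshly cut (paler) across its top face near one end: 140 mm long (along its y axis), 44 mm wide (x), 24 mm thick (z up), about 0.1 kg. Housing at its -y end. It lies flat, housing up; the rails are alike.
- rail_b_housing (a point): Middle of that rail's housing, on the groove's floor, 40 mm from the rail's centre towards its -y end.
- offcut: Short mitred offcut of the same stock, about 70 mm long; not wanted. Bystander, to be left alone.
- tape: Tape measure, 72 x 36 x 66 mm. Bystander, to be left alone.
- plane: Block plane, 165 mm long. Bystander, to be left alone.

How it is judged:
By the outcome, as a careful person would: the job done as asked, in the order asked, and still so for the second after the job is handed in, with the robot touching nothing.
It also fails if it takes over 72 s, if anything falls off the work surface, if the arm or the gripper's body presses on something with over 40 N, if the wrist force passes 120 N, or if a joint passes its speed limit or range.

## Working session

There is one attempt and no reset: what is moved stays moved. The work goes in short steps, Python scripts to look and compute and a tool call to move; the robot and the scene stay as the last step left them, time stands still between calls to the robot, and variables do not carry over. Pictures are saved under pics/ and viewed, at most 11 in all, crops included, and the job is handed in when it is done.

Besides the shell and the picture viewer there is one more tool, called after "Request:" by a JSON object that holds its "name" and its "arguments". servo_tool: Moves the arm, as the interface text tells. Its arguments: {"type":"object","properties":{"moves":{"type":"array","items":{"type":"number"}},"hand":{"type":"number"}},"required":["moves"]}

```bash
mkdir -p pics
cat > h.py <<'E'
import numpy as np, cv2
from workcell import arm, snapshot, ticket, nets
def rnd(v): return np.round(np.array(v)*1000).astype(int).tolist()
def tops(cam,thing): return [(round(d['score'],2),rnd(d['at'])) for d in nets.pinpoint(thing,cam)[:4]]
E
python3 - <<'E'
from h import *
s=arm.observe(); print(s['t'],rnd(s['tcp_pos']),s['tool_rot'],s['width'])
ims=[]
for c in ["top","side"]:
    im=snapshot(c)
    cv2.imwrite(f'pics/{c}0.png',im['color'])
    print(c,im['fovy'],rnd(im['tvec']))
    for t in ["magazine","magazine_mouth","boring_stop","motor_box","feed_grip","trial_centre","rail_a_centre","rail_a_housing","offcut","tape","plane"]:
        print(t,tops(c,t))
print(arm.observe()['t'])
E
```

```text
0.0 [227, -635, 216] [ 9.85267448e-01  1.71019524e-01 -1.48202735e-04 -5.96471360e-04] 0.09383422462432223
top 53.702351853416154 [-6, 527, 1115]
magazine [(0.6, [641, 53, 32])]
magazine_mouth [(0.63, [641, 56, 136]), (0.2, [642, 53, 32])]
boring_stop [(0.91, [702, 64, 34]), (0.62, [494, 36, 90])]
motor_box [(0.82, [667, 292, 115])]
feed_grip [(0.87, [493, 35, 88])]
trial_centre [(0.73, [585, -358, 10])]
rail_a_centre []
rail_a_housing [(0.74, [409, -289, 15])]
offcut [(0.61, [452, -460, 2])]
tape [(0.83, [356, -436, 0])]
plane [(0.96, [601, 456, -3])]
side 48.1730857379682 [411, 256, 1175]
magazine [(0.81, [637, 56, 37])]
magazine_mouth [(0.62, [642, 57, 140]), (0.3, [592, -350, 15])]
boring_stop [(0.64, [703, 63, 38])]
motor_box [(0.91, [670, 295, 116]), (0.23, [417, -247, 12])]
feed_grip [(0.77, [491, 37, 94])]
trial_centre [(0.56, [590, -349, 13])]
rail_a_centre [(0.71, [416, -245, 11]), (0.36, [599, 456, 0]), (0.23, [357, -436, 2])]
rail_a_housing [(0.74, [405, -285, 14])]
offcut [(0.44, [449, -459, -1])]
tape [(0.85, [357, -436, 3])]
plane []
1.2
```

View pics/top0.png

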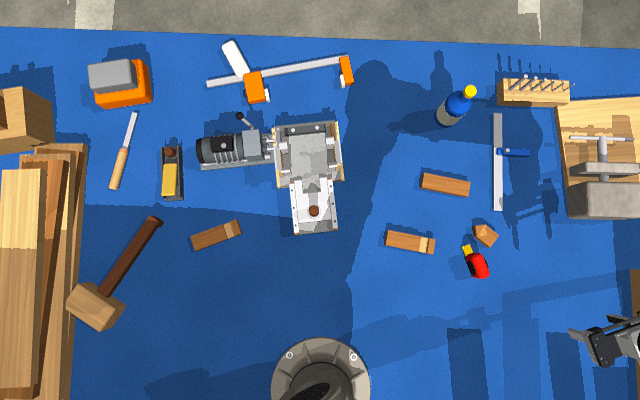

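View pics/side0.png

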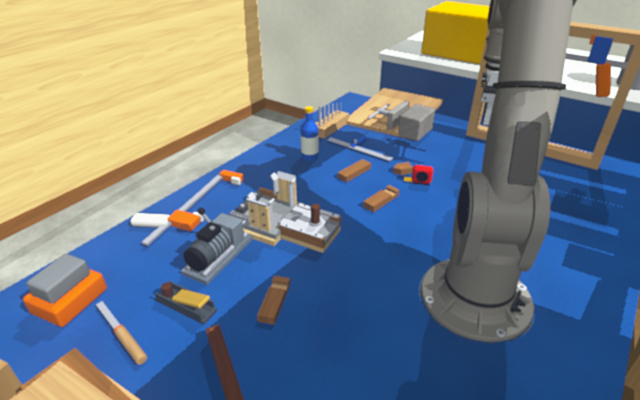

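```bash
cat >> h.py <<'E'
from scipy.optimize import minimize
def proj(im,P,cam):
    R=cv2.Rodrigues(np.array(im['rvec'],float))[0]; C=P@R.T+np.array(im['tvec']).ravel()
    f=200/np.tan(np.radians(im['fovy'])/2)
    if cam=='wrist':
        r=np.hypot(C[:,0],C[:,1]); th=np.arctan2(r,C[:,2]); k=f*th/np.maximum(r,1e-9)
    else: k=f/C[:,2]
    return np.c_[C[:,0]*k+im['cx'],C[:,1]*k+im['cy']]
def box(x,y,yaw,z0=0,L=.14,W=.044,H=.024):
    c,s=np.cos(yaw),np.sin(yaw)
    return np.array([[x+c*a-s*b,y+s*a+c*b,z0+h] for a in(-W/2,W/2) for b in np.linspace(-L/2,L/2,5) for h in(0,H)])
def fit(views,p0):
    """views: list of (im,mask,cam); p0: x,y,yaw of blank's x axis"""
    def cost(p):
        e=0
        for im,m,cam in views:
            h=cv2.convexHull((proj(im,box(*p),cam)*16).astype(np.int32))
            sil=np.zeros((400,640),np.uint8); cv2.fillConvexPoly(sil,h,255,cv2.LINE_AA,4)
            s=sil/255.; e+=np.abs(s-m).sum()/max(m.sum(),1)
        return e
    best=min((minimize(cost,[p0[0],p0[1],p0[2]+d],method='Nelder-Mead',options=dict(initial_simplex=np.array([p0[:2]+[p0[2]+d]]*4)+np.vstack([np.zeros(3),np.diag([.015,.015,.2])]),xatol=1e-4,fatol=1e-4)) for d in(-.25,0,.25)),key=lambda r:r.fun)
    return best.x,best.fun
def nearmask(im,cam,things,p):
    u=proj(im,np.array([[p[0],p[1],.024]]),cam)[0]
    for t in things:
        for d in nets.regions_of(t,cam):
            m=d['mask']; ys,xs=np.nonzero(m)
            if len(xs) and np.hypot(xs.mean()-u[0],ys.mean()-u[1])<14: return m
E
python3 - <<'E'
from h import *
G={'trial':[.587,-.354,-.15],'railA':[.415,-.248,-.1],'railB':[.43,.21,.3]}
I={c:snapshot(c) for c in("top","side")}
for n,p in G.items():
    V=[]
    for c in I:
        m=nearmask(I[c],c,["trial_centre"] if n=='trial' else ["rail_a_centre","rail_b_housing"],p)
        if m is not None:
            V.append((I[c],m,c)); r=fit(V[-1:],p); print(n,c,m.sum(),rnd(r[0]),round(r[1],2))
        else: print(n,c,'none')
    if len(V)>1: r=fit(V,p); print(n,'both',rnd(r[0]),round(r[1],2))
for c in I:
  print(c,tops(c,'rail_b_centre'),tops(c,'rail_b_housing'))
E
```

```text
trial top 753 [585, -352, -146] 0.18
trial side 418 [593, -354, -155] 0.12
trial both [590, -352, -187] 0.35
railA top 796 [414, -247, -168] 0.1
railA side 479 [418, -245, -101] 0.16
railA both [415, -246, -164] 0.3
railB top none
railB side none
top [(0.7, [420, 320, 14])] [(0.88, [437, 277, 16])]
side [(0.78, [422, 317, 10]), (0.37, [413, -247, 10])] [(0.65, [436, 277, 16])]
```

Request:
{"name": "servo_tool", "arguments": {"moves": [30,23,0,0.09,33,26,0,0.1,33,26,0,0.1,33,26,0,0.1,33,26,0,0.1,33,26,0,0.1,33,26,0,0.1,33,26,0,0.1,33,26,0,0.1,33,26,0,0.1,33,25,0,0.08,0,0,0,0], "hand": 80}}

```text
t: 3.1
tcp_pos: [0.592, -0.3478, 0.2162]
tool_rot: [0.757, 0.653, 0.002, -0.0]
ft_force: [-0.3, 0.5, 0.1]
width: 0.0801
gripper_force: 0.0
```

```bash
cat >> h.py <<'E'
def state():
    s=arm.observe(); q=s['tool_rot']; a=2*np.arctan2(q[1],q[0])-np.pi/2
    a=(a+np.pi/2)%np.pi-np.pi/2
    print('t',round(s['t'],2),'tcp',np.round(np.array(s['tcp_pos'])*1000,1).tolist(),'yaw',round(a,3),'q',np.round(s['qpos'],2).tolist(),'F',np.round(s['ft_force'],1).tolist(),'w',round(s['width']*1000,1)); return s
E
python3 - <<'E'
from h import *
state(); im=snapshot('wrist'); cv2.imwrite('pics/w1.png',im['color'])
print(tops('wrist','trial_centre'))
m=nearmask(im,'wrist',['trial_centre'],[.587,-.353])
if m is not None:
    r=fit([(im,m,'wrist')],[.587,-.353,-.15]); print(m.sum(),rnd(r[0]),r[1])
    v=im['color'].copy(); v[m]=v[m]//2+[0,60,0]
    cv2.polylines(v,[cv2.convexHull(proj(im,box(*r[0]),'wrist').astype(np.int32))],True,(0,0,255)); cv2.imwrite('pics/w1.png',v)
E
```

```text
t 3.1 tcp [592.0, -347.8, 216.2] yaw -0.147 q [0.63, 0.46, -0.27, 1.56, 0.13, 1.14, 0.19] F [-0.3, 0.5, 0.1] w 80.1
[(0.74, [591, -355, 13])]
4205 [588, -351, -165] 0.051091371150124736
```

View pics/w1.png

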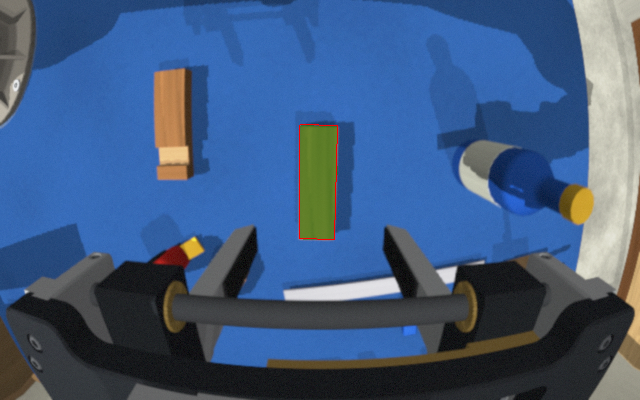

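Request:
{"name": "servo_tool", "arguments": {"moves": [-2,-2,-40,-0.018,-2,-2,-40,0,0,0,-40,0,0,0,-30,0,0,0,0,0]}}

```text
t: 3.75
tcp_pos: [0.5799, -0.3578, 0.0625]
tool_rot: [0.767, 0.642, -0.002, -0.003]
ft_force: [-0.5, 0.3, -0.3]
width: 0.0799
gripper_force: 0.0
```

Run:
```python
from h import *
state(); im=snapshot('wrist'); 
print(tops('wrist','trial_centre'))
m=nearmask(im,'wrist',['trial_centre'],[.587,-.353])
if m is not None:
    r=fit([(im,m,'wrist')],[.587,-.353,-.15]); print(m.sum(),rnd(r[0]),r[1])
state()
```

```text
t 3.75 tcp [579.9, -357.8, 62.5] yaw -0.178 q [0.63, 0.61, -0.24, 1.69, 0.18, 0.88, 0.14] F [-0.5, 0.3, -0.3] w 79.9
[(0.93, [590, -355, 11])]
11566 [588, -352, -173] 0.029083893630078694
t 3.9 tcp [583.8, -358.7, 68.3] yaw -0.177 q [0.63, 0.6, -0.24, 1.68, 0.18, 0.88, 0.14] F [0.3, -0.2, 1.0] w 80.0
```

Request:
{"name": "servo_tool", "arguments": {"moves": [5,5,-10,0,0,0,-20,0,0,0,-15,0,0,0,-5,0,0,0,0,0,0,0,0,0,0,0,0,0]}}

```text
t: 4.6
tcp_pos: [0.589, -0.3528, 0.0173]
tool_rot: [0.766, 0.643, 0.0, 0.001]
ft_force: [-0.3, -1.1, 0.7]
width: 0.0803
gripper_force: 0.0
```

Request:
{"name": "servo_tool", "arguments": {"moves": [0,0,0,0,0,0,0,0,0,0,0,0,0,0,0,0,0,0,0,0], "hand": 30}}

```text
t: 5.1
tcp_pos: [0.5885, -0.3525, 0.0165]
tool_rot: [0.766, 0.643, -0.0, -0.0]
ft_force: [-0.3, 0.2, 1.6]
width: 0.0435
gripper_force: 30.4
```

Request:
{"name": "servo_tool", "arguments": {"moves": [0,0,20,0,0,0,40,0,0,0,45,0,5,25,45,0.03,6,35,34,0.04,8,45,0,0.045,8,45,0,0.045,8,45,0,0.045,8,42,0,0.045,5,25,0,0.03,3,10,0,0.025,0,0,0,0]}}

```text
t: 6.3
tcp_pos: [0.6395, -0.0801, 0.1989]
tool_rot: [0.659, 0.752, 0.0, -0.0]
ft_force: [0.1, -0.3, -0.3]
width: 0.0435
gripper_force: 30.0
```

```bash
cat >> h.py <<'E'
def magnets(cams):
    out=[]
    for c in cams:
        im=snapshot(c)
        for t in ["magazine","magazine_mouth","boring_stop","feed_grip","motor_box"]: print(c,t,tops(c,t)[:2])
    return im
E
python3 - <<'E'
from h import *
im=magnets(['top','side','wrist']); state(); cv2.imwrite('pics/w2.png',im['color'])
E
```

```text
top magazine [(0.64, [640, 50, 35])]
top magazine_mouth [(0.7, [638, 54, 138])]
top boring_stop [(0.57, [707, 66, 36])]
top feed_grip [(0.8, [493, 34, 87])]
top motor_box [(0.61, [667, 292, 116])]
side magazine [(0.68, [637, 55, 35]), (0.51, [490, 36, 93])]
side magazine_mouth [(0.57, [642, 55, 137])]
side boring_stop [(0.93, [702, 71, 37])]
side feed_grip [(0.8, [491, 39, 95])]
side motor_box [(0.87, [670, 298, 116])]
wrist magazine [(0.61, [638, 57, 38])]
wrist magazine_mouth [(0.6, [636, 55, 139])]
wrist boring_stop [(0.89, [706, 59, 37])]
wrist feed_grip [(0.75, [489, 34, 87])]
wrist motor_box []
t 7.2 tcp [639.3, -81.3, 199.0] yaw 0.13 q [0.33, 0.42, -0.41, 1.67, 0.18, 1.08, 0.0] F [0.2, 0.3, -0.9] w 43.4
```

View pics/w2.png

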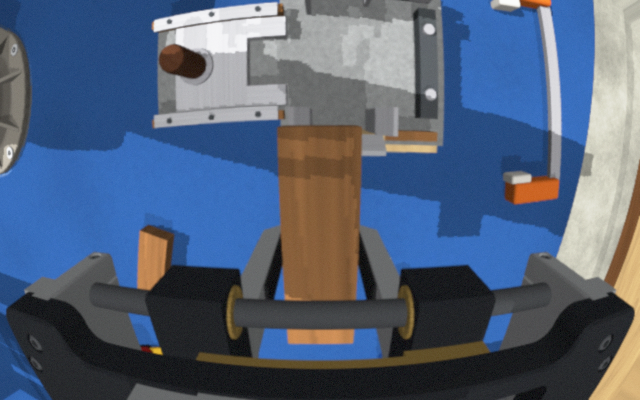

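Run:
```python
from h import *
im=snapshot('top'); c0=np.array([.6403,.0555]); yaw=.132
def rect(x0,x1,y0,y1,z):
    c,s=np.cos(yaw),np.sin(yaw)
    return np.array([[c0[0]+c*a-s*b,c0[1]+s*a+c*b,z] for a,b in((x0,y0),(x1,y0),(x1,y1),(x0,y1))])
k=5; u0,v0,w,h=245,110,120,130
v=cv2.resize(im['color'][v0:v0+h,u0:u0+w],None,fx=k,fy=k,interpolation=cv2.INTER_CUBIC)
def dr(R,col):
    p=((proj(im,R,'top')-[u0,v0]+.5)*k).astype(np.int32); cv2.polylines(v,[p],True,col,1)
dr(rect(-.026,.026,-.074,.074,.036),(0,0,255))
dr(rect(-.041,.041,-.09,.09,.139),(0,255,0))
dr(rect(-.041,.041,-.052,.052,.139),(0,255,255))
dr(rect(-.15,-.054,-.026,.026,.052),(255,0,255))
cv2.imwrite('pics/t3.png',v[:600])
```

```text
(no output)
```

View pics/t3.png

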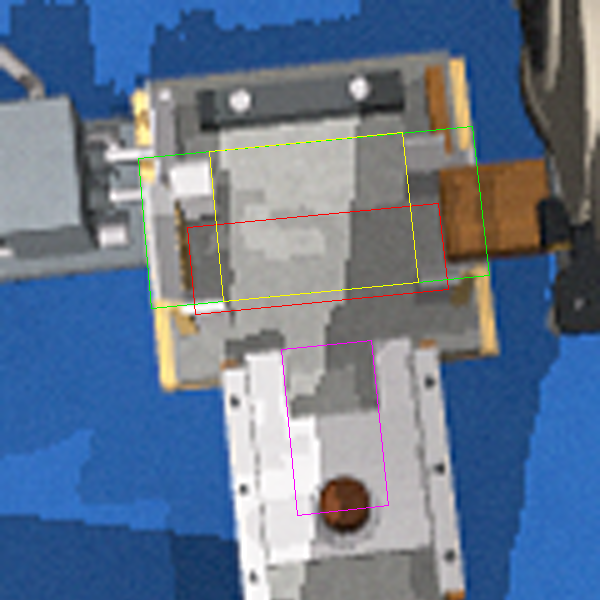

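Request:
{"name": "servo_tool", "arguments": {"moves": [0,25,0,0,0,40,0,0,1,40,0,0,0,22,0,0.002,0,8.5,0,0,0,0,-10,0,0,0,-10,0,0,0,-5,0,0,0,0,0,0,0,0,0]}}

```text
t: 8.25
tcp_pos: [0.6404, 0.0534, 0.1738]
tool_rot: [0.659, 0.752, -0.0, -0.0]
ft_force: [0.1, 0.0, -0.9]
width: 0.0438
gripper_force: 30.0
```

Run:
```python
from h import *
state(); im=magnets(['top','wrist']); v=np.hstack([cv2.resize(im['color'],(480,300))]); 
t=snapshot('top')['color'][110:230,245:365]; s=snapshot('side')['color'][160:260,230:350]
w=im['color'][40:400,140:520]
o=np.zeros((600,800,3),np.uint8); o[:360,:380]=w; o[:400,400:800]=cv2.resize(t,(400,400),interpolation=3); o[360:600,:288]=cv2.resize(s,(288,240),interpolation=3)
cv2.imwrite('pics/m4.png',o); state()
```

```text
t 8.25 tcp [640.4, 53.4, 173.8] yaw 0.131 q [0.15, 0.45, -0.44, 1.7, 0.21, 1.04, -0.23] F [0.1, 0.0, -0.9] w 43.8
top magazine []
top magazine_mouth []
top boring_stop [(0.47, [407, -286, 16])]
top feed_grip [(0.89, [494, 37, 88])]
top motor_box [(0.88, [666, 290, 113])]
wrist magazine []
wrist magazine_mouth []
wrist boring_stop [(0.68, [706, 61, 39])]
wrist feed_grip [(0.61, [488, 35, 91])]
wrist motor_box []
t 8.95 tcp [640.3, 54.2, 174.0] yaw 0.132 q [0.15, 0.45, -0.44, 1.7, 0.21, 1.04, -0.23] F [-0.8, -0.6, -1.3] w 43.7
```

View pics/m4.png

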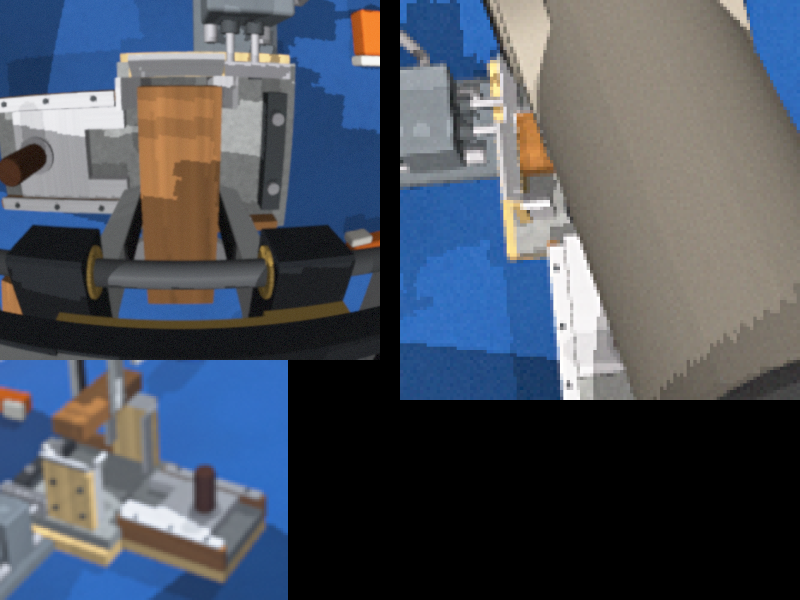

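Request:
{"name": "servo_tool", "arguments": {"moves": [0,0,-10,0,0,0,-15,0,0,0,-15,0,0,0,-15,0,0,0,0,0]}}

```text
t: 9.45
tcp_pos: [0.6388, 0.0539, 0.1159]
tool_rot: [0.659, 0.752, -0.001, -0.001]
ft_force: [-0.9, -0.2, -1.2]
width: 0.0436
gripper_force: 30.0
```

Request:
{"name": "servo_tool", "arguments": {"moves": [0,0,-20,0,0,0,-20,0,0,0,-16,0,0,0,-7,0,0,0,-2,0,0,0,0,0,0,0,0,0]}}

```text
t: 10.15
tcp_pos: [0.6409, 0.0543, 0.0548]
tool_rot: [0.659, 0.752, 0.0, 0.0]
ft_force: [0.5, 1.0, -0.8]
width: 0.0438
gripper_force: 30.0
```

Request:
{"name": "servo_tool", "arguments": {"moves": [0,0,-2,0,0,0,0,0]}}

```text
t: 10.35
tcp_pos: [0.6408, 0.0542, 0.0525]
tool_rot: [0.659, 0.752, 0.0, 0.0]
ft_force: [1.4, -0.7, 0.7]
width: 0.0439
gripper_force: 30.0
```

Request:
{"name": "servo_tool", "arguments": {"moves": [0,0,0,0,0,0,0,0,0,0,0,0], "hand": 62}}

```text
t: 10.65
tcp_pos: [0.6403, 0.0542, 0.052]
tool_rot: [0.659, 0.752, -0.0, -0.0]
ft_force: [0.6, 0.1, -0.5]
width: 0.0613
gripper_force: 0.0
```

Request:
{"name": "servo_tool", "arguments": {"moves": [0,0,10,0,0,0,30,0,0,0,45,0,0,0,45,0,0,0,17,0]}}

```text
t: 11.15
tcp_pos: [0.6419, 0.0548, 0.2045]
tool_rot: [0.659, 0.752, 0.002, 0.002]
ft_force: [-0.5, -0.4, -1.4]
width: 0.0623
gripper_force: 0.0
```

Request:
{"name": "servo_tool", "arguments": {"moves": [-15,-22,0,-0.02,-27,-38,0,-0.04,-30,-42,0,-0.04,-30,-42,0,-0.04,-30,-42,0,-0.04,-30,-42,-20,-0.04,-30,-38,-40,-0.04,-20,-24.5,-20,-0.035,-13,-12,0,0,0,0,0,0,0,0,0,0], "hand": 80}}

```text
t: 12.25
tcp_pos: [0.4278, -0.2325, 0.1298]
tool_rot: [0.762, 0.647, 0.0, 0.0]
ft_force: [1.0, 0.4, 0.7]
width: 0.0801
gripper_force: 0.0
```

```bash
cat >> h.py <<'E'
def look(things,p):
    im=snapshot('wrist'); m=nearmask_w(im,things,p)
    if m is None: print('no mask'); return im
    r=fit([(im,m,'wrist')],p); print(m.sum(),np.round(r[0]*[1000,1000,1],[1,1,3]) if 0 else [round(r[0][0]*1000,1),round(r[0][1]*1000,1),round(r[0][2],3)],round(r[1],3)); return im
def nearmask_w(im,things,p):
    u=proj(im,np.array([[p[0],p[1],.024]]),'wrist')[0]
    for t in things:
        for d in nets.regions_of(t,'wrist'):
            m=d['mask']; ys,xs=np.nonzero(m)
            if len(xs) and np.hypot(xs.mean()-u[0],ys.mean()-u[1])<40: return m
E
python3 - <<'E'
from h import *
state(); im=look(['rail_a_centre'],[.415,-.247,-.16]); print(tops('wrist','rail_a_centre'),tops('wrist','rail_a_housing')); state()
E
```

```text
t 12.25 tcp [427.8, -232.5, 129.8] yaw -0.163 q [0.61, 0.24, -0.28, 2.09, 0.09, 0.82, 0.11] F [1.0, 0.4, 0.7] w 80.1
6589 [np.float64(415.0), np.float64(-247.4), np.float64(-0.158)] 0.054
[(0.57, [416, -252, 12]), (0.21, [351, -434, -4])] [(0.77, [407, -285, 22])]
t 12.45 tcp [428.1, -231.8, 129.5] yaw -0.162 q [0.61, 0.24, -0.28, 2.09, 0.09, 0.82, 0.11] F [0.4, 0.5, 0.4] w 79.9
```

Request:
{"name": "servo_tool", "arguments": {"moves": [-7,-8,-20,0.004,-6,-7.5,-25,0,0,0,-20,0,0,0,0,0,0,0,0,0,0,0,0,0]}}

```text
t: 13.05
tcp_pos: [0.4151, -0.248, 0.0651]
tool_rot: [0.761, 0.649, 0.0, 0.001]
ft_force: [-0.4, 0.2, 0.4]
width: 0.08
gripper_force: 0.0
```

Run:
```python
from h import *
im=look(['rail_a_centre'],[.415,-.247,-.16]); state()
```

```text
10840 [np.float64(415.0), np.float64(-246.3), np.float64(-0.161)] 0.052
t 13.15 tcp [415.0, -248.1, 65.1] yaw -0.159 q [0.63, 0.34, -0.26, 2.15, 0.13, 0.67, 0.12] F [-0.7, -0.0, -0.3] w 79.8
```

Request:
{"name": "servo_tool", "arguments": {"moves": [0,1,-20,0,0,0,-20,0,0,0,-9,0,0,0,0,0,0,0,0,0]}}

```text
t: 13.65
tcp_pos: [0.4145, -0.2471, 0.0157]
tool_rot: [0.761, 0.649, 0.0, 0.0]
ft_force: [0.2, 0.5, -0.4]
width: 0.0803
gripper_force: 0.0
```

Request:
{"name": "servo_tool", "arguments": {"moves": [0,0,0,0,0,0,0,0,0,0,0,0,0,0,0,0,0,0,0,0], "hand": 30}}

```text
t: 14.15
tcp_pos: [0.4143, -0.2471, 0.0152]
tool_rot: [0.761, 0.649, 0.0, 0.0]
ft_force: [0.5, 0.5, 2.3]
width: 0.0437
gripper_force: 30.4
```

Request:
{"name": "servo_tool", "arguments": {"moves": [0,0,20,0,0,0,40,0,0,0,40,0,4,6,40,0.01,10,13,30,0.02,15,20,15,0.03,20,27,0,0.03,20,27,0,0.03,20,27,0,0.03,20,27,0,0.03,20,27,0,0.03]}}

```text
t: 15.25
tcp_pos: [0.5436, -0.0719, 0.2]
tool_rot: [0.688, 0.725, -0.0, -0.0]
ft_force: [0.9, -0.6, -0.6]
width: 0.0437
gripper_force: 30.0
```

Run:
```python
from h import *
state(); t=snapshot('top')['color'][110:230,245:365]; s=snapshot('side')['color'][160:260,230:350]
cv2.imwrite('pics/m5.png',np.hstack([cv2.resize(t,(400,400),interpolation=3),cv2.resize(s,(400,400),interpolation=3)])); state()
```

```text
t 15.25 tcp [543.6, -71.9, 200.0] yaw 0.052 q [0.38, 0.27, -0.43, 1.89, 0.13, 1.02, -0.06] F [0.9, -0.6, -0.6] w 43.7
t 15.35 tcp [544.9, -68.8, 199.9] yaw 0.057 q [0.38, 0.27, -0.44, 1.89, 0.13, 1.01, -0.06] F [-0.8, -1.5, -1.5] w 43.7
```

View pics/m5.png

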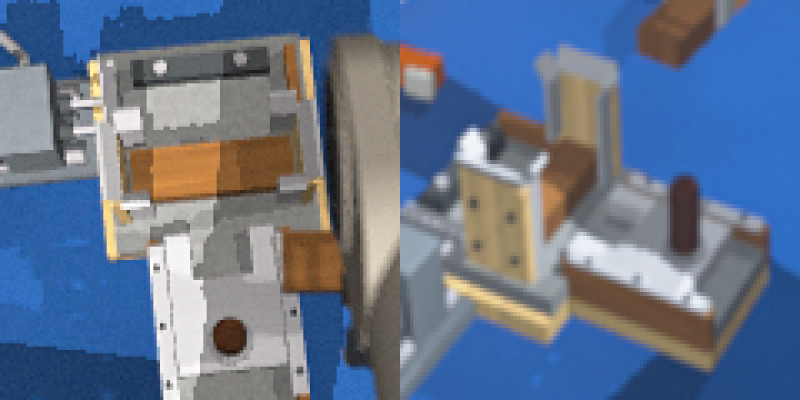

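Request:
{"name": "servo_tool", "arguments": {"moves": [20,26,0,0.02,20,27,0,0.02,20,27,0,0.02,20,27,0,0.021,11,14,0,0,5.5,7,0,0,0,0,-15,0,0,0,-10,0,0,0,0,0,0,0,0,0,0,0,0,0]}}

```text
t: 16.45
tcp_pos: [0.6396, 0.0543, 0.1754]
tool_rot: [0.659, 0.752, 0.0, 0.0]
ft_force: [-0.3, 0.6, -0.3]
width: 0.0441
gripper_force: 30.0
```

Run:
```python
from h import *
state()
```

```text
t 16.45 tcp [639.6, 54.3, 175.4] yaw 0.131 q [0.17, 0.45, -0.47, 1.7, 0.23, 1.05, -0.24] F [-0.3, 0.6, -0.3] w 44.1
```

Request:
{"name": "servo_tool", "arguments": {"moves": [0,0,-15,0,0,0,-15,0,0,0,-20,0,0,0,-15,0,0,0,0,0]}}

```text
t: 16.95
tcp_pos: [0.6381, 0.0547, 0.1071]
tool_rot: [0.659, 0.752, -0.001, -0.001]
ft_force: [-0.1, -0.9, -0.7]
width: 0.0435
gripper_force: 30.0
```

Request:
{"name": "servo_tool", "arguments": {"moves": [0,0,-15,0,0,0,-10,0,0,0,-6,0,0,0,-2,0,0,0,0,0,0,0,0,0]}}

```text
t: 17.55
tcp_pos: [0.6399, 0.055, 0.0775]
tool_rot: [0.659, 0.752, 0.0, 0.0]
ft_force: [0.3, 0.3, -1.5]
width: 0.0435
gripper_force: 30.0
```

Request:
{"name": "servo_tool", "arguments": {"moves": [0,0,0,0,0,0,0,0,0,0,0,0], "hand": 62}}

```text
t: 17.85
tcp_pos: [0.6398, 0.0549, 0.0774]
tool_rot: [0.659, 0.752, 0.0, 0.0]
ft_force: [-0.7, -0.4, 0.3]
width: 0.0615
gripper_force: 0.0
```

Request:
{"name": "servo_tool", "arguments": {"moves": [0,0,10,0,0,0,30,0,0,0,40,0,0,0,40,0,0,0,0,0]}}

```text
t: 18.35
tcp_pos: [0.6422, 0.0557, 0.2036]
tool_rot: [0.659, 0.752, 0.003, 0.003]
ft_force: [0.6, 0.0, -1.5]
width: 0.0621
gripper_force: 0.0
```

Request:
{"name": "servo_tool", "arguments": {"moves": [-12,14,0,0.01,-21,25,0,0.023,-21,25,0,0.023,-21,25,0,0.023,-21,25,0,0.023,-21,25,0,0.023,-21,25,0,0.023,-21,25,-10,0.023,-21,25,-20,0.023,-21,25,-20,0.023,-18,24,-10,0.013,0,0,0,0], "hand": 80}}

```text
t: 19.55
tcp_pos: [0.4163, 0.3207, 0.1357]
tool_rot: [0.566, 0.825, -0.001, -0.001]
ft_force: [0.5, -0.5, 1.0]
width: 0.0798
gripper_force: 0.0
```

Run:
```python
from h import *
state(); im=look(['rail_b_centre'],[.421,.318,.36]); print(tops('wrist','rail_b_centre'),tops('wrist','rail_b_housing')); 
t=snapshot('top')['color'][110:230,245:365]; s=snapshot('side')['color'][160:260,230:350]
cv2.imwrite('pics/m6.png',np.hstack([cv2.resize(t,(400,400),interpolation=3),cv2.resize(s,(400,400),interpolation=3)])); state()
```

```text
t 19.55 tcp [416.3, 320.7, 135.7] yaw 0.369 q [-0.22, 0.35, -0.66, 1.98, 0.27, 0.9, -0.65] F [0.5, -0.5, 1.0] w 79.8
6772 [np.float64(418.9), np.float64(317.6), np.float64(0.398)] 0.032
[(0.76, [424, 315, 10])] [(0.74, [439, 277, 10])]
t 19.85 tcp [421.3, 317.2, 137.3] yaw 0.361 q [-0.22, 0.35, -0.65, 1.98, 0.27, 0.9, -0.65] F [0.5, 0.2, 0.2] w 80.5
```

View pics/m6.png

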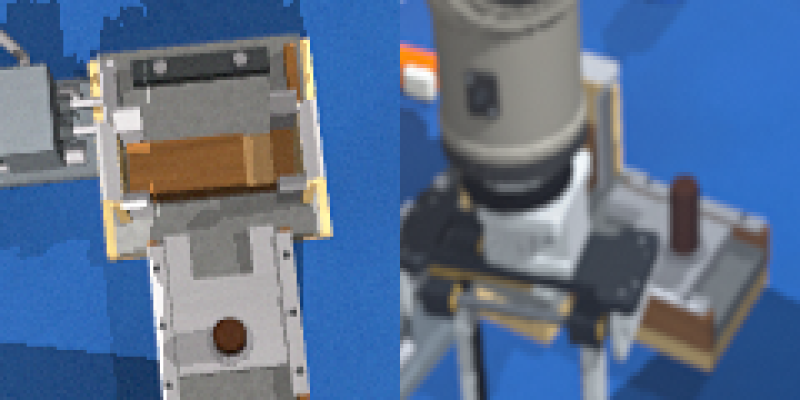

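Request:
{"name": "servo_tool", "arguments": {"moves": [-2,0,-20,0.03,0,0,-30,0,0,0,-20,0,0,0,0,0,0,0,0,0,0,0,0,0]}}

```text
t: 20.45
tcp_pos: [0.4194, 0.3183, 0.0683]
tool_rot: [0.556, 0.831, 0.001, 0.0]
ft_force: [0.7, 0.4, -0.2]
width: 0.0799
gripper_force: 0.0
```

Run:
```python
from h import *
im=look(['rail_b_centre'],[.421,.318,.39]); state()
```

```text
no mask
t 20.55 tcp [419.3, 318.2, 68.2] yaw 0.392 q [-0.27, 0.44, -0.61, 2.03, 0.36, 0.77, -0.71] F [0.1, -0.8, 0.3] w 80.3
```

Run:
```python
from h import *
im=look(['trial_centre','rail_b_housing','rail_a_centre'],[.421,.318,.39]);print(tops('wrist','rail_b_centre'),tops('wrist','rail_b_housing'))
```

```text
10558 [np.float64(418.7), np.float64(317.7), np.float64(0.388)] 0.05
[(0.7, [420, 314, 11])] [(0.77, [437, 278, 12])]
```

Request:
{"name": "servo_tool", "arguments": {"moves": [0,0,-20,0,0,0,-15,0,0,0,0,0]}}

```text
t: 21.1
tcp_pos: [0.4176, 0.3171, 0.0303]
tool_rot: [0.556, 0.831, -0.001, -0.001]
ft_force: [0.3, -1.0, -0.5]
width: 0.0802
gripper_force: 0.0
```

Request:
{"name": "servo_tool", "arguments": {"moves": [0,0,-12,0,0,0,-5,0,0,0,0,0,0,0,0,0]}}

```text
t: 21.5
tcp_pos: [0.4187, 0.3181, 0.0152]
tool_rot: [0.556, 0.831, 0.0, -0.0]
ft_force: [0.1, -0.0, -0.2]
width: 0.0796
gripper_force: 0.0
```

Request:
{"name": "servo_tool", "arguments": {"moves": [0,0,0,0,0,0,0,0,0,0,0,0,0,0,0,0,0,0,0,0], "hand": 30}}

```text
t: 22.0
tcp_pos: [0.4187, 0.3179, 0.0151]
tool_rot: [0.556, 0.831, 0.0, 0.0]
ft_force: [0.1, 0.5, 2.0]
width: 0.0441
gripper_force: 30.4
```

Request:
{"name": "servo_tool", "arguments": {"moves": [0,0,20,0,0,0,40,0,0,0,40,0,4,-6,40,-0.01,10,-13,30,-0.02,15,-20,15,-0.03,20,-24,0,-0.03,20,-24,0,-0.03,20,-24,0,-0.03,20,-24,0,-0.03,20,-24,0,-0.03]}}

```text
t: 23.1
tcp_pos: [0.5484, 0.1577, 0.2]
tool_rot: [0.64, 0.768, -0.0, 0.0]
ft_force: [0.3, -0.4, -0.9]
width: 0.0438
gripper_force: 30.0
```

Request:
{"name": "servo_tool", "arguments": {"moves": [20,-24,0,-0.02,20,-24,0,-0.02,20,-24,0,-0.01,18,-18,0,0,10,-9,0,0,5,-4,0,0,0,0,0,0,0,0,0,0,0,0,0,0]}}

```text
t: 24.0
tcp_pos: [0.6401, 0.0571, 0.2002]
tool_rot: [0.658, 0.753, 0.0, -0.0]
ft_force: [-0.2, 0.6, -1.9]
width: 0.0439
gripper_force: 30.0
```

Run:
```python
from h import *
state()
```

```text
t 24.0 tcp [640.1, 57.1, 200.2] yaw 0.133 q [0.17, 0.43, -0.48, 1.67, 0.22, 1.09, -0.24] F [-0.2, 0.6, -1.9] w 43.9
```

Request:
{"name": "servo_tool", "arguments": {"moves": [0,-2,-15,0,0,0,-20,0,0,0,-20,0,0,0,-20,0,0,0,-14,0,0,0,-7,0,0,0,-2,0,0,0,0,0,0,0,0,0]}}

```text
t: 24.9
tcp_pos: [0.6411, 0.054, 0.1028]
tool_rot: [0.659, 0.752, 0.0, 0.0]
ft_force: [-0.7, -1.5, -1.4]
width: 0.0432
gripper_force: 30.0
```

Request:
{"name": "servo_tool", "arguments": {"moves": [0,0,0,0,0,0,0,0,0,0,0,0], "hand": 62}}

```text
t: 25.2
tcp_pos: [0.6409, 0.0539, 0.1025]
tool_rot: [0.659, 0.752, 0.0, 0.0]
ft_force: [0.1, -0.8, -0.1]
width: 0.0612
gripper_force: 0.0
```

Request:
{"name": "servo_tool", "arguments": {"moves": [0,0,10,0,0,0,30,0,0,0,40,0,0,0,20,0,0,0,0,0]}}

```text
t: 25.7
tcp_pos: [0.6423, 0.0544, 0.2063]
tool_rot: [0.659, 0.752, 0.002, 0.002]
ft_force: [0.1, 0.1, 0.8]
width: 0.0622
gripper_force: 0.0
```

Request:
{"name": "servo_tool", "arguments": {"moves": [-8,-1,0,-0.1,-14,-2,0,-0.14,-14,-2,0,-0.14,-14,-2,0,-0.14,-14,-2,0,-0.14,-14,-2,0,-0.14,-14,-2,0,-0.14,-14,-2,0,-0.14,-14,-2,0,-0.14,-14,-2,0,-0.14,-10,0,0,-0.14,-5,0,0,-0.07], "hand": 70}}

```text
t: 26.9
tcp_pos: [0.4906, 0.0348, 0.202]
tool_rot: [0.998, 0.064, -0.0, 0.0]
ft_force: [0.9, -0.1, -0.5]
width: 0.0695
gripper_force: 0.0
```

Request:
{"name": "servo_tool", "arguments": {"moves": [0,0,-10,0,0,0,-20,0,0,0,0,0]}}

```text
t: 27.2
tcp_pos: [0.4904, 0.0348, 0.1696]
tool_rot: [0.998, 0.068, -0.002, 0.0]
ft_force: [-0.8, 0.2, -0.5]
width: 0.0701
gripper_force: 0.0
```

Run:
```python
from h import *
state(); im=snapshot('wrist'); print(tops('wrist','feed_grip'))
t=snapshot('top'); print(tops('top','feed_grip')); snapshot('side');print(tops('side','feed_grip'))
w=im['color'].copy()
for z in(.052,.09,.114):
    p=proj(im,np.array([[.4915,.036,z]]),'wrist')[0].astype(int); cv2.circle(w,tuple(map(int,p)),3,(0,255,0),1)
cv2.imwrite('pics/w7.png',w); state()
```

```text
t 27.2 tcp [490.4, 34.8, 169.6] yaw -1.435 q [0.03, 0.2, -0.26, 2.04, 0.06, 0.92, -1.7] F [-0.8, 0.2, -0.5] w 70.1
[(0.69, [491, 34, 88])]
[]
[(0.65, [491, 38, 92])]
t 27.5 tcp [492.0, 35.0, 172.6] yaw -1.438 q [0.03, 0.19, -0.26, 2.04, 0.06, 0.92, -1.7] F [0.3, 0.4, -0.1] w 70.0
```

View pics/w7.png

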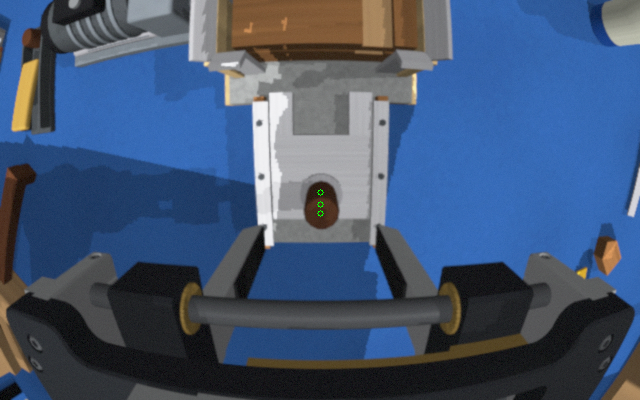

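Request:
{"name": "servo_tool", "arguments": {"moves": [0,1,-20,0,0,0,-30,0,0,0,-25,0,0,0,-10,0,0,0,-3,0,0,0,0,0,0,0,0,0]}}

```text
t: 28.2
tcp_pos: [0.4924, 0.036, 0.0851]
tool_rot: [0.998, 0.066, 0.001, -0.0]
ft_force: [-0.1, -1.6, -0.2]
width: 0.0704
gripper_force: 0.0
```

Request:
{"name": "servo_tool", "arguments": {"moves": [0,0,0,0,0,0,0,0,0,0,0,0,0,0,0,0,0,0,0,0], "hand": 10}}

```text
t: 28.7
tcp_pos: [0.4917, 0.0359, 0.0841]
tool_rot: [0.998, 0.066, 0.0, -0.0]
ft_force: [-0.1, -0.2, -0.4]
width: 0.0328
gripper_force: 0.0
```

Request:
{"name": "servo_tool", "arguments": {"moves": [0,0,0,0,0,0,0,0,0,0,0,0]}}

```text
t: 29.0
tcp_pos: [0.4918, 0.0341, 0.0841]
tool_rot: [0.998, 0.066, -0.0, 0.001]
ft_force: [2.8, -11.3, 0.7]
width: 0.0272
gripper_force: 30.0
```

Request:
{"name": "servo_tool", "arguments": {"moves": [5,0.7,0,0,8,1,0,0,8,1,0,0,8,1.1,0,0,8,1.1,0,0,8,1.1,0,0,8,1,0,0,0,0,0,0]}}

```text
t: 29.8
tcp_pos: [0.5455, 0.0417, 0.0841]
tool_rot: [0.998, 0.066, 0.0, 0.001]
ft_force: [3.1, -6.6, 1.0]
width: 0.0271
gripper_force: 30.0
```

Request:
{"name": "servo_tool", "arguments": {"moves": [6,-0.5,0,0,7,0.2,0,0,7,0.5,0,0,7,1,0,0,5,0.7,0,0,3,0.4,0,0,0,0,0,0]}}

```text
t: 30.5
tcp_pos: [0.5799, 0.0464, 0.0841]
tool_rot: [0.998, 0.067, 0.0, -0.001]
ft_force: [-0.4, 6.1, 0.9]
width: 0.0277
gripper_force: 30.0
```

Request:
{"name": "servo_tool", "arguments": {"moves": [2,0.3,0,0,2,0.3,0,0,2,0.3,0,0,0,0,0,0]}}

```text
t: 30.9
tcp_pos: [0.5836, 0.047, 0.0839]
tool_rot: [0.998, 0.067, -0.002, -0.0]
ft_force: [-15.1, 2.9, 14.6]
width: 0.0274
gripper_force: 30.0
```

Request:
{"name": "servo_tool", "arguments": {"moves": [2,0.3,0,0,0,0,0,0]}}

```text
t: 31.1
tcp_pos: [0.5848, 0.0471, 0.0837]
tool_rot: [0.998, 0.067, -0.003, -0.0]
ft_force: [-18.8, 2.8, 15.2]
width: 0.0278
gripper_force: 30.0
```

Run:
```python
from h import *
state(); im=snapshot('wrist'); print(tops('wrist','trial_centre'),tops('wrist','feed_grip'))
t=snapshot('top'); print(tops('top','trial_centre'),tops('top','feed_grip')); s=snapshot('side');print(tops('side','trial_centre'))
o=np.zeros((400,800,3),np.uint8); o[:,:400]=cv2.resize(t['color'][110:230,245:365],(400,400),interpolation=3); o[:,400:]=im['color'][:,120:520]
cv2.imwrite('pics/m8.png',o)
```

```text
t 31.1 tcp [584.8, 47.1, 83.7] yaw -1.437 q [-0.01, 0.45, -0.23, 1.9, 0.14, 0.81, -1.75] F [-18.8, 2.8, 15.2] w 27.8
[(0.74, [702, 60, 48])] [(0.63, [580, 48, 87])]
[] []
[(0.61, [699, 64, 49])]
```

View pics/m8.png

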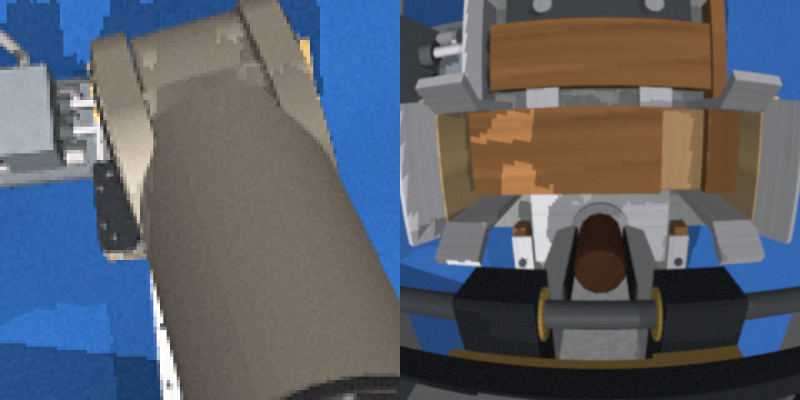

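Request:
{"name": "servo_tool", "arguments": {"moves": [-5,-0.4,0,0,-8,-1,0,0,-10,-1.3,0,0,-10,-1.3,0,0,-10,-1.4,0,0,-10,-1.3,0,0,-10,-1.3,0,0,-10,-1.3,0,0,-10,-1.3,0,0,-8,-1,0,0,-4,-0.5,0,0,0,0,0,0]}}

```text
t: 32.7
tcp_pos: [0.4917, 0.034, 0.0838]
tool_rot: [0.998, 0.066, -0.0, 0.0]
ft_force: [-1.8, 0.7, -10.3]
width: 0.0276
gripper_force: 30.0
```

Request:
{"name": "servo_tool", "arguments": {"moves": [-2,-0.3,0,0,-2,-0.3,0,0,-2,-0.3,0,0,0,0,0,0]}}

```text
t: 33.1
tcp_pos: [0.4893, 0.0336, 0.0846]
tool_rot: [0.998, 0.066, 0.002, -0.0]
ft_force: [16.0, 1.0, -19.9]
width: 0.0275
gripper_force: 30.0
```

Request:
{"name": "servo_tool", "arguments": {"moves": [1.5,0.2,0,0,0,0,0,0]}}

```text
t: 33.3
tcp_pos: [0.4894, 0.0336, 0.0845]
tool_rot: [0.998, 0.066, 0.001, -0.0]
ft_force: [6.9, 1.0, -7.1]
width: 0.0274
gripper_force: 30.0
```

Request:
{"name": "servo_tool", "arguments": {"moves": [0,0,0,0,0,0,0,0,0,0,0,0,0,0,0,0], "hand": 70}}

```text
t: 33.7
tcp_pos: [0.4881, 0.0336, 0.0841]
tool_rot: [0.998, 0.066, -0.0, 0.0]
ft_force: [0.5, -0.7, -0.2]
width: 0.056
gripper_force: 0.0
```

Request:
{"name": "servo_tool", "arguments": {"moves": [0,0,10,0,0,0,30,0,0,0,40,0,0,0,30,0,0,-20,10,0,0,-40,0,0,0,-40,0,0,0,-40,0,0,0,-40,0,0,0,-20,0,0,0,0,0,0]}}

```text
t: 34.8
tcp_pos: [0.4876, -0.1694, 0.2047]
tool_rot: [0.998, 0.064, 0.0, 0.0]
ft_force: [-0.6, 0.1, 0.7]
width: 0.0702
gripper_force: 0.0
```

Run:
```python
from h import *
state(); t=snapshot('top'); 
for n in ['trial_centre','rail_a_centre','feed_grip','offcut','tape','plane']: print(n,tops('top',n))
s=snapshot('side')
for n in ['trial_centre','rail_a_centre','rail_a_housing','feed_grip']: print(n,tops('side',n))
cv2.imwrite('pics/m9.png',np.hstack([cv2.resize(t['color'][110:230,245:365],(400,400),interpolation=3),cv2.resize(s['color'][160:260,230:350],(400,400),interpolation=3)]))
```

```text
t 34.8 tcp [487.6, -169.4, 204.7] yaw -1.442 q [0.31, 0.18, -0.11, 1.97, 0.02, 0.99, -1.26] F [-0.6, 0.1, 0.7] w 70.2
trial_centre [(0.97, [698, 58, 46]), (0.22, [639, 52, 138])]
rail_a_centre [(0.45, [632, 55, 45])]
feed_grip [(0.66, [489, 35, 89])]
offcut [(0.51, [459, -458, 1]), (0.4, [602, 457, -2])]
tape [(0.63, [357, -437, 1]), (0.35, [643, 9, 77])]
plane [(0.63, [600, 454, -5]), (0.49, [634, 51, 71]), (0.21, [493, 37, 90])]
trial_centre [(0.63, [699, 63, 47])]
rail_a_centre [(0.6, [634, 56, 51])]
rail_a_housing [(0.64, [638, 15, 51])]
feed_grip [(0.87, [488, 37, 92])]
```

View pics/m9.png

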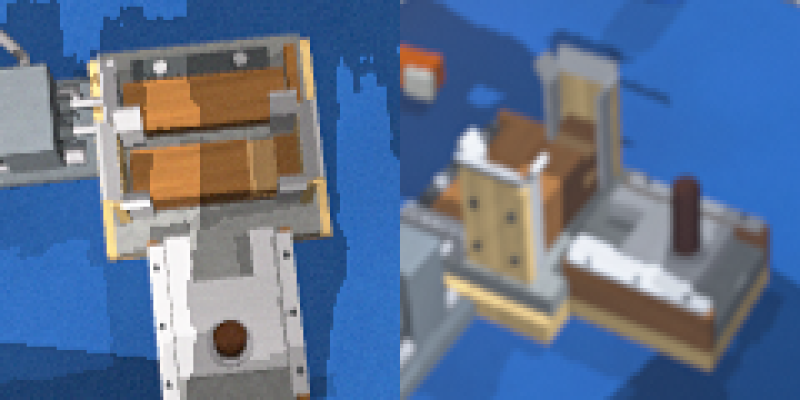

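```bash
python3 -c "
from workcell import ticket
print(ticket.job_done())"
```

```text
the job is handed in; nothing more can be done
None
```

The job is handed in at about 35 s: the trial piece lies out at the boring stop, the feed slide is right back, and the two rails have dropped in the magazine, housings up and away from the boring head; the last pictures agree with this, though the judge's verdict was not returned.

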